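# Latch the empty board holder open

## Task

Two identical sprung board holders stand on the repair bench; one already clamps a green circuit board, the other is empty. Get the empty holder ready for the next board: draw its knob back along the slot, away from the fixed jaw, push it sideways into the hooked pocket and let it go there, so that the pocket holds the jaw open by itself. Leave the loaded holder's knob where it is.

Things in the scene. Friction and masses are not known exactly. Their poses are not given: they have to be found in the camera images.
- empty_holder: Empty holder, fixed. Black base 220 (x) x 100 (y) x 8 mm; slotted aluminium plate over its -x half, top at 28 mm; fixed jaw 40 mm tall at +x end. Origin: underside, midway across, 100 mm from the slotted end, 2 mm above the table; x points from slotted plate to fixed jaw, y to the pocket's side, z up. In this frame, mm, the knob rests at x -18, y -14 and can be drawn along -x to a stop at x -62.
- empty_knob (a point): Top centre of the empty holder's knob: dark steel upright cylinder, 16 mm dia, 38 mm tall, top 72 mm above the holder's underside, bottom 6 mm above the plate. Pinch it from above; it slides, never tilts. Drawn back 28 to 44 mm (aim 36) it can move sideways to +y, up to 30 mm. Springs: 3 N at rest to 10 N at full draw towards +x, and 2 N at most towards -y.
- pocket (a point): Where the knob's top centre comes to rest when latched: x -40, y +7, z 72 mm in the empty holder's frame. Pushed sideways 21 to 30 mm (y +7 to +16; aim 25, y +11) past the hooked tongue, 11 mm wide, its tip bevelled towards the slot, and let go, the knob is drawn by its spring towards +x to x -40, into the hooked pocket, and stays. Let go short of that it snaps back to its rest.
- loaded_knob (a point): Top centre of the knob of the other holder: the same in all sizes, but with a green circuit board, 41 x 110 mm, clamped between its jaws. The knob is at its rest and must stay there.

How it is judged (in metres and radians):
At the end, for the whole second after the job is handed in: The empty holder's knob, let go, rests in the hooked pocket, within 8 mm of its latched place; the loaded holder's knob is within 8 mm of where it was (horizontal distance between empty_knob and pocket below 0.008 m and distance of loaded_knob from where it was at the start of the episode below 0.008 m); the robot touches nothing.
It fails at once if the loaded holder's knob is moved by more than 12 mm (distance of loaded_knob from where it was at the start of the episode above 0.012 m).
It also fails if it takes over 32 s, if anything falls off the work surface, if the arm or the gripper's body presses on something with over 40 N, if the wrist force passes 120 N, or if a joint passes its speed limit or range.

## Robot

A 6-joint arm with a two-finger parallel gripper is mounted at the origin on the work surface. World frame = base frame: x ahead of the robot, y to its left, z up, the work surface at z = 0. Lengths are in m, angles in degrees, forces in N, time in s.
With the tool pointing down it reaches from about 0.35 to 0.725 m from the base axis. Payload 4.3 kg.
Tool frame: the origin (TCP) lies midway between the tips of the shut fingers; the grasp point (between the pads) lies 19 mm behind it (bot.grip_depth is the distance from the TCP to the grasp point, in m); z points along the fingers, y is the line along which they close (so a half turn about z gives the same grasp; the last joint's range is limited). The gripper opens to 85 mm and grips with 20 to 120 N. Pads are 22 mm wide; open, the fingers measure 114 mm over their backs; the gripper's body (76 mm by 85 mm) begins 54 mm behind the grasp point. The pads swing forward as they close: fully open they stand 13 mm farther back than shut.
Start: joints at [-81.893, 21.618, 4.641, 73.018, 0, 83.68], TCP at [0.143, -0.557, 0.231] pointing down, gripper open.
Joint ranges: [-156.06, 156.06], [-48.1, 94.91], [-58.44, 69.94], [-101.28, 121.22], [-78.64, 73.56], [-180, 180]. Speed limits (degrees/s): [147.25, 147.25, 180, 180, 180, 180].

## Interface

Orientations are given as [roll, pitch, yaw] about the fixed x, y, z axes, in that order (R = Rz(yaw) Ry(pitch) Rx(roll)).
In Python, from station import bot, workorder, snapshot, get_obs gives the robot as it stands (bot), with the cameras as plain functions, the job (workorder) and the readings as plain functions.
- The arm moves only by the tool creep_tool, called after "Emit:" in YAML: its name, and indented under it one key for each argument. Schema: {"type":"object","properties":{"plan":{"type":"object","properties":{"dx":{"type":"array","items":{"type":"number"},"minItems":1,"maxItems":5},"dy":{"type":"array","items":{"type":"number"},"minItems":1,"maxItems":5},"dz":{"type":"array","items":{"type":"number"},"minItems":1,"maxItems":5},"ax":{"type":"array","items":{"type":"number"},"minItems":1,"maxItems":5},"ay":{"type":"array","items":{"type":"number"},"minItems":1,"maxItems":5},"az":{"type":"array","items":{"type":"number"},"minItems":1,"maxItems":5},"aperture":{"type":"array","items":{"type":"number"},"minItems":1,"maxItems":5}},"additionalProperties":false,"required":["dx","dy","dz","ax","ay","az","aperture"]},"squeeze":{"type":"number"},"only":{"type":"string"},"quiet":{"type":"boolean"},"lines":{"type":"string"}},"required":["plan"],"additionalProperties":false}. plan is an object with one list for each field, all of the same length, 1 to 5, a row being the entries at one place: dx, dy, dz (the shift in fractions of the full range, 1 being 0.75 m), ax, ay, az (a rotation vector in normalised numbers (1 is 120 degrees)), aperture (the finger opening in m); each row is the pose to reach, as a shift and turn from the pose commanded when the call began, along the tool's axes at that moment; what a row does not reach only later rows make up. A row lasts 1/8 s, in which the tool goes at most 0.0625 m and 10.7 degrees, less where a joint would pass 70% of its speed; a pose out of reach is approached as far as the arm can. The fingers move at their own pace and stop on an object; squeeze is the grip in N (left out, the last holds). Time passes only in rows, so rows that do not move let the fingers close. The tool returns the time, the measured TCP pose, the force, the opening and the grip force at its end. only (a regular expression) keeps the lines of the reply that match it, lines (a string "A,B") keeps lines A to B, and quiet returns only ok. Input that does not fit is refused with a message, and nothing moves.
- get_obs(): the state, without advancing time (a new reading comes with each control period).
- snapshot(name): name is "scene" or "top" or "wrist"; returns a dict with "image" (400x640x3 uint8, blue, green, red), "mtx" (3x3 intrinsics, pixels), "rvec" (rotation vector, rad) and "tvec" (3), from world to camera coordinates, as OpenCV has them. Camera axes: x right, y down, z forward; pixel columns grow to the right and rows downward; lengths in m; the calibration is good to about 2 mm. A picture is of the moment at which its call begins. There is no depth.
- workorder.close_job(): hands the job in; it is judged then, once.
The state is a dict: "time": time; "joint_positions": joint angles; "dq": joint speeds; "joint_efforts": joint torques, N m; "eef_pos": TCP position; "ee_rot": TCP orientation; "wrist_force": force on the tool from outside, world axes, zero at the start; "wrist_torque": the same for the moment, N m; "width": finger opening in m; "gripper_force": force on a finger pad.
Only numpy, scipy, OpenCV 4.12 (cv2) and the standard library are available. Lean on these libraries where they do the work, as an engineer would, in place of code of your own. Each camera call takes 0.05 s, during which the arm holds its last target. There are 200 camera calls.

## Working session

There is one attempt and no reset: what is moved stays moved. The work goes in short steps, Python scripts to look and compute and a tool call to move; the robot and the scene stay as the last step left them, time stands still between calls to the robot, and variables do not carry over. Pictures are saved under pics/ and viewed, at most 10 in all, crops included, and the job is handed in when it is done.

```bash
mkdir -p pics; ls
```

Run:
```python
from station import bot, workorder, snapshot, get_obs
import cv2,numpy as np,pickle
d={}
for n in("scene","top"):
    s=snapshot(n);d[n]=s;cv2.imwrite(f"pics/{n}0.png",s["image"])
pickle.dump(d,open("s0.pkl","wb"))
o=get_obs();print(o["eef_pos"],o["ee_rot"],o["time"],o["width"])
```

```text
pics
station.py
[ 0.1431841  -0.5562902   0.23046577] [-1.79897139e+02 -1.19234765e-02  1.44251254e+01] 0.1 0.08566390879667274
```

View pics/top0.png

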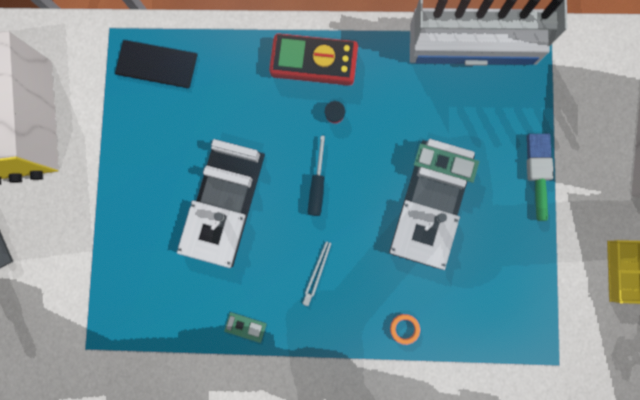

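View pics/scene0.png

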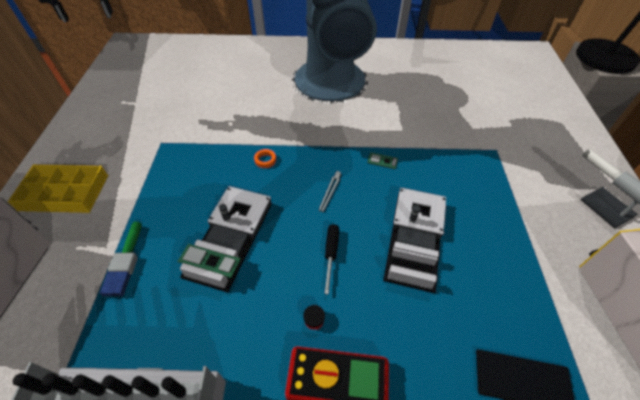

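Top view: the empty holder is at left (plate centre ~(212,232), fixed jaw ~(235,150)). The loaded one, with the green board, is at right (~(428,232)). Scene view: the empty holder is at ~(418,240).

Create h.py:
```python
import cv2,numpy as np
def ray(s,uv):
    R=cv2.Rodrigues(np.array(s["rvec"],float))[0];t=np.array(s["tvec"],float).ravel()
    p=cv2.undistortPoints(np.array([[uv]],float),s["mtx"],None)[0,0]
    return -R.T@t, R.T@np.array([p[0],p[1],1])
def onz(s,uv,z):
    c,d=ray(s,uv);return c+d*(z-c[2])/d[2]
def px(s,P):
    return cv2.projectPoints(np.array(P,float).reshape(-1,3),np.array(s["rvec"],float),np.array(s["tvec"],float),s["mtx"],None)[0][:,0]
```

Run:
```python
import pickle,cv2,numpy as np
from h import *
d=pickle.load(open("s0.pkl","rb"));s=d["top"];im=s["image"]
g=im.min(2);m=(g>140).astype(np.uint8);m[:, :150]=0;m[:,290:]=0;m[:185]=0;m[290:]=0
cs,_=cv2.findContours(m,0,2);c=max(cs,key=cv2.contourArea)
b=cv2.boxPoints(cv2.minAreaRect(c));print(cv2.contourArea(c))
for q in b: print(q,onz(s,q,.030))
a=cv2.resize(im[135:275,170:270],None,fx=4,fy=4,interpolation=2)
e=cv2.resize(d["scene"]["image"][180:295,375:460],None,fx=4,fy=4,interpolation=2)
o=np.zeros((560,800,3),np.uint8);o[:560,:400]=a;o[:460,400:740]=e
cv2.imwrite("pics/c1.png",o)
```

```text
2925.0
[176.54716 252.58488] [0.47229646 0.26060425 0.03      ]
[191.83018 199.09433] [0.57026333 0.23796151 0.03      ]
[245.0566 214.3019] [0.5446317  0.13895171 0.03      ]
[229.77357 267.79245] [0.44760291 0.16247098 0.03      ]
```

View pics/c1.png

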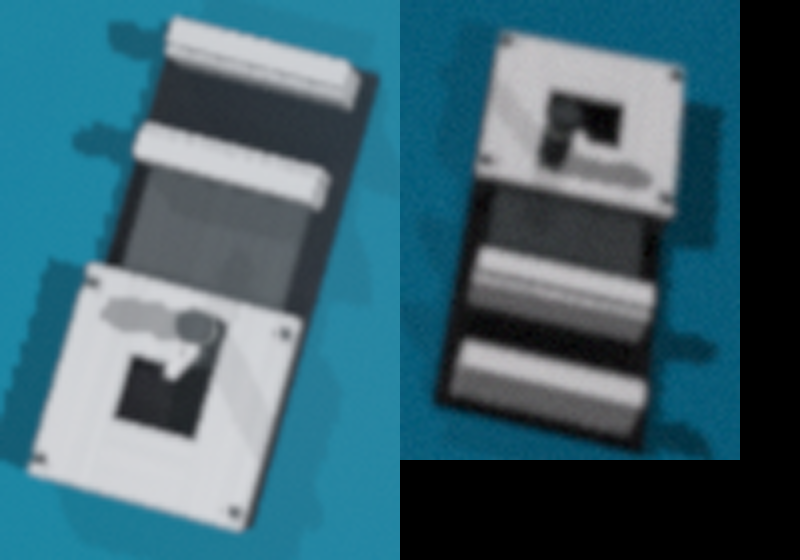

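Crop: the knob top is at top-view pixel ~(219,217) and scene pixel ~(417,208). The slot runs to the pocket on the +y (left) side. Next I triangulate the knob and compare it with the frame from the plate.

Run:
```python
import pickle,cv2,numpy as np
from h import *
d=pickle.load(open("s0.pkl","rb"));s=d["top"]
a,u=ray(s,(219,216.75));b,v=ray(d["scene"],(416.75,208.25))
t=np.linalg.lstsq(np.c_[u,-v],b-a,rcond=None)[0];print(a+u*t[0],b+v*t[1])
print(onz(s,(219,216.75),.074),onz(d["scene"],(416.75,208.25),.074))
# plate corners picked from crop, top & scene
f=lambda x,y:(170+x/4,135+y/4)
g=lambda x,y:(375+(x-400)/4,180+y/4)
T=[onz(s,f(*p),.03) for p in((30,470),(88,264),(303,318),(248,530))]
S=[onz(d["scene"],g(*p),.03) for p in((685,68),(673,217),(475,178),(502,30))]
for n,C in(("top",T),("scene",S)):
    C=np.array(C)[:,:2]; ex=(C[1]+C[2]-C[0]-C[3]);ey=C[0]+C[1]-C[2]-C[3]
    yaw=np.degrees([np.arctan2(ex[1],ex[0]),np.arctan2(-ey[0],ey[1])]);y=np.radians(yaw.mean())
    R=np.array([[np.cos(y),-np.sin(y)],[np.sin(y),np.cos(y)]])
    O=(C[0]+C[3])/2+R@[.1,0];print(n,np.linalg.norm(ex)/2,np.linalg.norm(ey)/2,yaw,"O",O,"knob",O+R@[-.018,-.014],"pocket",O+R@[-.04,.007])
o=bot=None
```

Add to h.py:
```python
from scipy.spatial.transform import Rotation as Ro
def go(x,y,z,yaw):
    from station import bot, workorder, snapshot, get_obs
    o=get_obs();R=Ro.from_euler("xyz",o["ee_rot"],degrees=True)
    T=Ro.from_euler("xyz",[180,0,yaw],degrees=True)
    print("d",np.round(R.inv().apply(np.array([x,y,z])-o["eef_pos"]),4),"rot",np.round((R.inv()*T).as_rotvec(degrees=True),2),"t",o["time"],"F",np.round(o["wrist_force"],1))
```

```bash
python3 -c "
from h import *
go(.5365,.178,.15,76.8)"
```

```text
d [ 0.5638 -0.613   0.0817] rot [ -0.09  -0.07 -62.37] t 0.1 F [ 0.4 -0.  -0.9]
```

The rows are not in the units I measure in: shifts go in shares of 0.75 m and turns go in shares of 120 degrees. I convert before sending: -0.2275 m / 0.75 = -0.3033, 0.21 m / 0.75 = 0.28.

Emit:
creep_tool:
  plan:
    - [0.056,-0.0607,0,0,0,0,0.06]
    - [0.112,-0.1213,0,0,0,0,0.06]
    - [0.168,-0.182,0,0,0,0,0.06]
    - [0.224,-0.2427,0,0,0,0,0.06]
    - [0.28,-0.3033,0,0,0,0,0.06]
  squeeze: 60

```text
refused: plan: the value is not of type 'object' (schema: type "object"). Nothing was moved.
```

Refused on format, not on reach. It needs an object with one list for each field.

Emit:
creep_tool:
  plan: {"dx":[0.056,0.112,0.168,0.224,0.28],"dy":[-0.0607,-0.1213,-0.182,-0.2427,-0.3033],"dz":[0,0,0,0,0],"ax":[0,0,0,0,0],"ay":[0,0,0,0,0],"az":[0,0,0,0,0],"aperture":[0.06,0.06,0.06,0.06,0.06]}
  squeeze: 60

```text
time: 0.72
eef_pos: [0.2904, -0.2823, 0.231]
ee_rot: [-180.0, -0.0, 14.4]
wrist_force: [1.0, 1.0, 0.1]
width: 0.0601
gripper_force: 0.0
```

Emit:
creep_tool:
  plan: {"dx":[0.056,0.112,0.168,0.224,0.28],"dy":[-0.0607,-0.1213,-0.182,-0.2427,-0.3033],"dz":[0,0,0,0,0],"ax":[0,0,0,0,0],"ay":[0,0,0,0,0],"az":[0,0,0,-0.0833,-0.1667],"aperture":[0.06,0.06,0.06,0.06,0.06]}

```text
time: 1.35
eef_pos: [0.4371, -0.0096, 0.2311]
ee_rot: [180.0, 0.0, 34.8]
wrist_force: [0.6, -0.9, 0.8]
width: 0.0604
gripper_force: 0.0
```

```bash
python3 -c "
from h import *
go(.5365,.178,.15,76.8)"
```

```text
d [ 0.1887 -0.0975  0.0811] rot [ 1.000e-02  2.000e-02 -4.204e+01] t 1.35 F [ 0.6 -0.9  0.8]
```

In the tool's units: 0.1887 m / 0.75 = 0.2516, 0.141 m / 0.75 = 0.188, -42 degrees / 120 = -0.35.

Emit:
creep_tool:
  plan: {"dx":[0.0627,0.1253,0.188,0.2516,0.2516],"dy":[-0.0325,-0.0651,-0.0973,-0.13,-0.13],"dz":[0.0267,0.0533,0.08,0.1081,0.1081],"ax":[0,0,0,0,0],"ay":[0,0,0,0,0],"az":[-0.0833,-0.1667,-0.25,-0.3333,-0.35],"aperture":[0.06,0.06,0.06,0.06,0.06]}

```text
time: 1.98
eef_pos: [0.5366, 0.1781, 0.1472]
ee_rot: [-179.8, 0.1, 76.8]
wrist_force: [-0.6, -0.7, -0.1]
width: 0.0598
gripper_force: 0.0
```

Run:
```python
from station import bot, workorder, snapshot, get_obs
from h import *
import pickle
go(.5365,.178,.15,76.8)
s=snapshot("wrist");cv2.imwrite("pics/w1.png",s["image"]);pickle.dump(s,open("w1.pkl","wb"))
print(px(s,[[.5365,.178,.074],[.5575,.188,.03]]))
```

```text
d [-0.0001 -0.0001 -0.0028] rot [-0.22  0.07 -0.04] t 1.975 F [-0.6 -0.7 -0.1]
[[318.3312201  209.53366218]
 [340.55014689 176.4274272 ]]
```

View pics/w1.png

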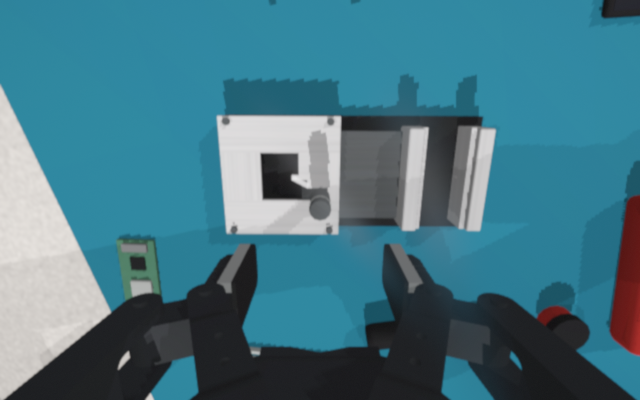

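Wrist view: the knob top is at (320,206) against a predicted (318,209), and the plate edges line up with the image, so the yaw is good. Refining, then descending.

Run:
```python
from h import *
import pickle
s=pickle.load(open("w1.pkl","rb"));p=onz(s,(320,206),.074);print(p)
C=[onz(s,q,.03)[:2] for q in((218,116),(224,235),(341,235),(341,116))]
e=C[3]-C[0]+C[2]-C[1];print(np.degrees(np.arctan2(e[1],e[0])),np.linalg.norm(e)/2)
go((p[0]+.5365)/2,(p[1]+.178)/2,.044,76.8)
```

```text
[0.53825715 0.18029554 0.074     ]
-13.166431989097832 0.09992907166056103
d [0.0031 0.0008 0.1043] rot [-0.17  0.1  -0.14] t 2.025 F [-0.3 -0.3 -0. ]
```

In the tool's units: 0.104 m / 0.75 = 0.1387, 0.003 m / 0.75 = 0.004.

Emit:
creep_tool:
  plan: {"dx":[0.004,0.004,0.004,0.004,0.004],"dy":[0.0013,0.0013,0.0013,0.0013,0.0013],"dz":[0.0667,0.1067,0.1387,0.1387,0.1387],"ax":[0,0,0,0,0],"ay":[0,0,0,0,0],"az":[0,0,0,0,0],"aperture":[0.06,0.06,0.06,0.0,0.0]}
  squeeze: 50

```text
time: 2.65
eef_pos: [0.5395, 0.1776, 0.0476]
ee_rot: [179.9, -0.0, 76.3]
wrist_force: [0.5, 1.1, 0.5]
width: 0.0245
gripper_force: 0.0
```

Emit:
creep_tool:
  plan: {"dx":[0,0,0],"dy":[0,0,0],"dz":[0,0,0],"ax":[0,0,0],"ay":[0,0,0],"az":[0,0,0],"aperture":[0,0,0]}

```text
time: 3.02
eef_pos: [0.537, 0.1788, 0.0479]
ee_rot: [-179.8, -0.1, 76.4]
wrist_force: [-7.1, 2.1, 8.2]
width: 0.0143
gripper_force: 49.0
```

In the tool's units: -0.036 m / 0.75 = -0.048, -0.024 m / 0.75 = -0.032.

Emit:
creep_tool:
  plan: {"dx":[0,0,0,0],"dy":[-0.016,-0.032,-0.048,-0.048],"dz":[0,0,0,0],"ax":[0,0,0,0],"ay":[0,0,0,0],"az":[0,0,0,0],"aperture":[0,0,0,0]}
  squeeze: 80

```text
time: 3.52
eef_pos: [0.5069, 0.1867, 0.0482]
ee_rot: [179.6, -0.1, 76.4]
wrist_force: [7.3, -1.9, -1.1]
width: 0.0133
gripper_force: 78.7
```

Run:
```python
from h import *
from station import bot, workorder, snapshot, get_obs
import pickle
go(.5373-.036*np.cos(np.radians(13.2)),.179+.036*np.sin(np.radians(13.2)),.048,76.8)
d={}
o=np.zeros((400,800,3),np.uint8)
for n,(x,y),c in(("top",(170,180),0),("scene",(365,170),400)):
    s=snapshot(n);d[n]=s;o[:,c:c+400]=cv2.resize(s["image"][y:y+100,x:x+100],None,fx=4,fy=4,interpolation=2)
cv2.imwrite("pics/c2.png",o);pickle.dump(d,open("s2.pkl","wb"))
```

```text
d [-0.0006 -0.0046  0.0001] rot [ 0.42 -0.07 -0.39] t 3.525 F [ 7.3 -1.9 -1.1]
```

View pics/c2.png

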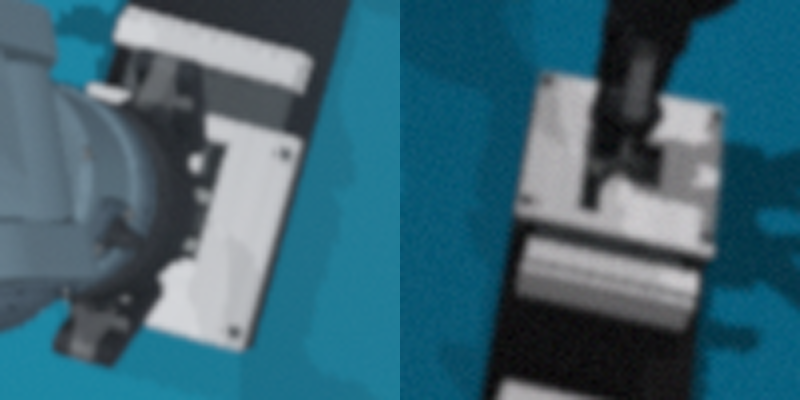

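The moving jaw now stands close behind the plate, so the knob has been drawn back. The TCP moved 31 mm and the 7.5 N force fits that. I pull 5 mm more, then go sideways (+tool x).

In the tool's units: -0.005 m / 0.75 = -0.0067.

Emit:
creep_tool:
  plan: {"dx":[0,0],"dy":[-0.0067,-0.0067],"dz":[0,0],"ax":[0,0],"ay":[0,0],"az":[0,0],"aperture":[0,0]}

```text
time: 3.88
eef_pos: [0.503, 0.1877, 0.0481]
ee_rot: [179.5, -0.1, 76.4]
wrist_force: [8.4, -2.6, -0.8]
width: 0.0136
gripper_force: 78.5
```

Emit:
creep_tool:
  plan: {"dx":[0.0107,0.0213,0.0333,0.0333],"dy":[0,0,0,0],"dz":[0,0,0,0],"ax":[0,0,0,0],"ay":[0,0,0,0],"az":[0,0,0,0],"aperture":[0,0,0,0]}

```text
time: 4.38
eef_pos: [0.5091, 0.212, 0.0481]
ee_rot: [179.5, -0.0, 76.4]
wrist_force: [6.6, -4.0, -0.1]
width: 0.0133
gripper_force: 78.5
```

```bash
python3 -c "
from h import *
go(.5373-.036*np.cos(np.radians(13.2))+.025*np.sin(np.radians(13.2)),.179+.036*np.sin(np.radians(13.2))+.025*np.cos(np.radians(13.2)),.048,76.8)"
```

```text
d [-0.0007 -0.001   0.0001] rot [ 0.49 -0.04 -0.41] t 4.375 F [ 6.6 -4.  -0.1]
```

Emit:
creep_tool:
  plan: {"dx":[0,0,0,0,0],"dy":[0,0,0,0,0],"dz":[0,0,0,0,0],"ax":[0,0,0,0,0],"ay":[0,0,0,0,0],"az":[0,0,0,0,0],"aperture":[0.02,0.03,0.05,0.06,0.06]}

```text
time: 5.0
eef_pos: [0.5042, 0.2122, 0.0463]
ee_rot: [-180.0, -0.0, 76.4]
wrist_force: [-0.1, -0.7, 0.6]
width: 0.0597
gripper_force: 0.0
```

Emit:
creep_tool:
  plan: {"dx":[0,0,-0.04,-0.04],"dy":[0,0,0,0],"dz":[-0.0533,-0.1333,-0.1733,-0.1733],"ax":[0,0,0,0],"ay":[0,0,0,0],"az":[0,0,0,0],"aperture":[0.06,0.06,0.06,0.06]}

```text
time: 5.5
eef_pos: [0.4991, 0.1826, 0.1791]
ee_rot: [179.7, -0.1, 76.3]
wrist_force: [0.7, 1.3, 0.0]
width: 0.06
gripper_force: 0.0
```

Run:
```python
from station import bot, workorder, snapshot, get_obs
from h import *
import pickle
s=snapshot("wrist");cv2.imwrite("pics/w2.png",s["image"]);pickle.dump(s,open("w2.pkl","wb"))
print(px(s,[[.5205,.2045,.074],[.5373,.179,.074]]))
```

```text
[[337.46731825 165.2701094 ]
 [364.84679954 190.907861  ]]
```

View pics/w2.png

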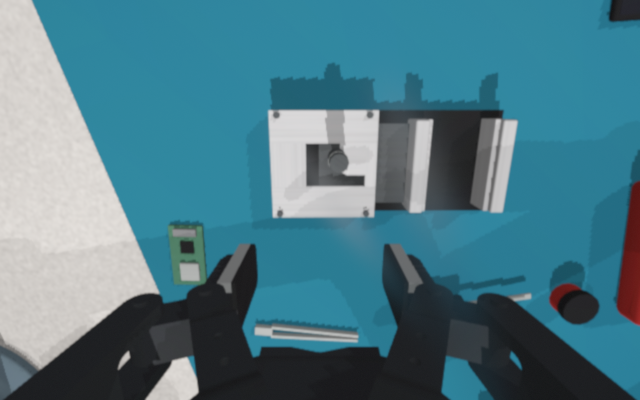

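Wrist view: the knob top is at (338,161) against a predicted pocket of (337,165). That is the same small offset as before, so the knob is in the pocket, with the slot empty behind it. The gripper is clear, and the arm never went near the loaded holder's height.

```bash
python3 -c "
from station import bot, workorder, snapshot, get_obs
print(workorder.close_job())"
```

```text
the job is handed in; nothing more can be done
None
```

The empty holder's knob is latched in its pocket (checked in the last wrist picture), the loaded holder was left alone, and the job was handed in at about 5.5 s; the hand-in returned no verdict.

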